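# Fit the axle pin of a guide roller

## Task

Take the long axle pin with the blue handle out of the pin rack and, keeping hold of it, lower it straight down through the pale blue guide bracket: through the hole in its top plate, the black roller and the hole in its bottom plate. Leave it fully home, upright with its collar resting on the top plate, and let go.

Things in the scene. Friction and masses are not known exactly. Their poses are not given: they have to be found in the camera images.
- axle_grip (a point): Centre of the axle pin's blue handle: upright cylinder 28 mm across, 52 mm tall. Loose, about 0.3 kg, starts upright in the rack. Below the handle a steel collar 50 mm across, 6 mm thick, its underside 34 mm below this point; then a steel shaft 14 mm across, 115 mm long. z points up along the pin; at the start x points along the rack's row. The rack's red and yellow pins have short shafts: not wanted.
- axle_tip (a point): Lower end of the axle pin's shaft, on its axis, 149 mm below axle_grip, same axes. The last 8 mm taper to 6 mm across.
- rack: Fixed aluminium pin rack, 250 (x) x 70 (y) mm, 140 mm tall, origin under its centre. Three pins hang by their collars in 18 mm holes at x = -78, 0, 78 mm, blue one in any; handle tops are at 198 mm. Grip across the row (closing along y) to stay clear of the others. The blue pin must rise 120 mm to leave its hole; carry it off sideways, across the row.
- top_hole (a point): Centre of the 28 mm hole, at the upper face of the fixed pale blue bracket's top plate, 125 mm above the table; z up. Two level plates 84 (x) x 90 (y) mm, 10 mm thick, joined at -x by a wall that ends level with the top plate. Between them a captive black roller, 62 mm across, 32 mm bore. All holes share one vertical axis. Pin fully home: collar on this face, axle_grip 34 mm above it.
- bottom_hole (a point): Centre of the 28 mm hole, at the underside of the bracket's bottom plate, 95 mm straight below top_hole, 30 mm above the table, same axes. With the pin fully home its tip is 20 mm below this point.
Mind the look-alikes: they are no part of the job. Of the things that look like the part that bears top_hole, the larger one is meant.

How it is judged:
By the outcome, as a careful person would: the job done as asked, in the order asked, and still so for the second after the job is handed in, with the robot touching nothing.
It also fails if it takes over 42 s, if anything falls off the work surface, if the arm or the gripper's body presses on something with over 40 N, if the wrist force passes 120 N, or if a joint passes its speed limit or range.

## Robot

A 6-joint arm with a two-finger parallel gripper is mounted at the origin on the work surface. World frame = base frame: x ahead of the robot, y to its left, z up, the work surface at z = 0. Lengths are in m, angles in rad, forces in N, time in s.
With the tool pointing down it reaches from about 0.3 to 0.775 m from the base axis. Payload 14.6 kg.
Tool frame: the origin (TCP) lies on the centre line of the jaws, within the pads' length; the fingertips stand 25 mm ahead of it and the grasp point (between the pads) lies 6 mm ahead of it (ctrl.tip_reach is the distance from the TCP to the fingertips, in m); z points along the fingers, y is the line along which they close (so a half turn about z gives the same grasp; the last joint's range is limited). The gripper opens to 94 mm and grips with 3 to 60 N. Pads are 16 mm wide; open, the fingers measure 119 mm over their backs; the gripper's body (75 mm by 177 mm) begins 78 mm behind the grasp point.
Start: joints at [-1.352, 0.3, 1.521, -0, 1.321, -0.067], TCP at [0.155, -0.528, 0.23] pointing down, gripper open.
Joint ranges: [-3.03, 3.03], [-0.79, 2.21], [0.23, 2.52], [-1.04, 4.18], [0, 3.07], [-2.55, 2.55]. Speed limits (rad/s): [2.22, 2.22, 2.57, 3.14, 3.14, 3.14].

## Interface

Orientations are given as [roll, pitch, yaw] about the fixed x, y, z axes, in that order (R = Rz(yaw) Ry(pitch) Rx(roll)).
In Python, from station import ctrl gives the robot as it stands. The module is installed in compiled form; this text tells all that it offers.
- The arm moves only by the tool apply_moves, never from a script. Its argument "deltas" is a list of rows, each a list of 7 numbers: the closure in counts, from 0 (fully open) to 255 (shut), then the shift along the world's x, y, z in cm, then the turn, a rotation vector about the world's x, y, z in rad. In form: [[jaw, tx, ty, tz, ax, ay, az], ...]. A call has 1 to 10 rows; each row shifts and turns the commanded pose from where the row before left it; what a row does not reach is not made up. A row lasts 1/10 s, in which the tool goes at most 50 mm and 8.59 degrees, less where a joint would pass 70% of its speed; a pose out of reach is approached as far as the arm can. A call with a gripper value outside its range is refused whole. The fingers move at their own pace and stop on an object; "grip_force" is the grip in N (left out, the last holds). Time passes only in rows, so rows that do not move let the fingers close. It gives the time, the measured TCP pose, the force, the opening and the grip force at its end, in the units of the state.
- ctrl.get_obs(): the state, without advancing time (a new reading comes with each control period).
- ctrl.camera(name): name is "side" or "top"; returns a dict with "img" (400x640x3 uint8, red, green, blue), "K" (3x3 intrinsics, pixels), "k1" (the pictures are not rectified: a ray, as slopes to the right and down, at radius r is drawn at 1 + k1 r^2 times it, then the intrinsics apply), "pose" (4x4, takes a point from camera to world coordinates). Camera axes: x right, y up, looking along -z (the intrinsics and any distortion apply to the point x, -y, -z); pixel columns grow to the right and rows downward; lengths in m; the calibration is good to about 2 mm. A picture is of the moment at which its call begins. There is no depth.
- ctrl.hand_in(): hands the job in; it is judged then, once.
The state is a dict: "time_s": time; "qpos": joint angles; "joint_vel": joint speeds; "tau": joint torques, N m; "ee_pos": TCP position; "eef_rot": TCP orientation; "force": force on the tool from outside, world axes, zero at the start; "moment": the same for the moment, N m; "grip_width": finger opening in m; "grip_force": force on a finger pad.
Only numpy, scipy, OpenCV 4.12 (cv2) and the standard library are available. Lean on these libraries where they do the work, as an engineer would, in place of code of your own. Each camera call takes 0.05 s, during which the arm holds its last target. There are 200 camera calls.

## Working session

There is one attempt and no reset: what is moved stays moved. The work goes in short steps, Python scripts to look and compute and a tool call to move; the robot and the scene stay as the last step left them, time stands still between calls to the robot, and variables do not carry over. Pictures are saved under pics/ and viewed, at most 10 in all, crops included, and the job is handed in when it is done.

Besides the shell and the picture viewer there is one more tool, called after "Emit:" as name(argument=value, ...) on one line, values as JSON. apply_moves: Moves the arm, as the interface text tells. Its arguments: {"type":"object","properties":{"deltas":{"type":"array"},"grip_force":{"type":"number"}},"required":["deltas"]}

```bash
mkdir -p pics; cat > h.py <<'E'
import numpy as np,cv2
from station import ctrl
def shot(n,f):
    c=ctrl.camera(n); cv2.imwrite(f'pics/{f}.png',c['img'][:,:,::-1]); np.savez(f'pics/{f}.npz',**c); return c
def ray(c,u,v):
    K=c['K'];k=float(c['k1'])
    d=cv2.undistortPoints(np.array([[[u,v]]],float),K,np.array([k,0,0,0,0]))[0,0]
    P=c['pose'];return P[:3,3],P[:3,:3]@np.array([d[0],-d[1],-1])
def atz(c,u,v,z):
    o,d=ray(c,u,v);return o+d*(z-o[2])/d[2]
def proj(c,p):
    P=c['pose'];q=P[:3,:3].T@(np.array(p)-P[:3,3]);x,y=q[0]/-q[2],-q[1]/-q[2]
    s=1+float(c['k1'])*(x*x+y*y);K=c['K'];return K[0,0]*x*s+K[0,2],K[1,1]*y*s+K[1,2]
E
python3 - <<'E'
from h import *
for n in('top','side'):
    c=shot(n,n+'0');print(n,c['K'],c['k1'],c['pose'].round(3))
a=[cv2.imread(f'pics/{n}0.png') for n in('top','side')]
print(ctrl.get_obs())
E
```

```text
top [[504.05169934   0.         323.98072537]
 [  0.         504.05169934 193.54016958]
 [  0.           0.           1.        ]] -0.1392016885906036 [[ 0.01   0.995 -0.103  0.446]
 [-1.     0.008 -0.024 -0.084]
 [-0.023  0.103  0.994  1.151]
 [ 0.     0.     0.     1.   ]]
side [[408.61812606   0.         322.12537774]
 [  0.         408.61812606 202.57253099]
 [  0.           0.           1.        ]] -0.08068262876108617 [[-0.99   0.097 -0.101  0.473]
 [-0.14  -0.657  0.74   0.61 ]
 [ 0.005  0.747  0.665  0.755]
 [ 0.     0.     0.     1.   ]]
{'time_s': 0.1, 'qpos': array([-1.35157065e+00,  3.00419969e-01,  1.52149481e+00, -1.32005124e-05,
        1.32070843e+00, -6.65998803e-02]), 'joint_vel': array([ 5.69265623e-05,  3.28574376e-04, -2.30270671e-03,  6.63086644e-05,
       -4.47766507e-04,  6.42991419e-05]), 'tau': array([ 1.63886365e-03, -5.32636642e+01, -3.53280473e+01,  7.09598651e-02,
        2.34492804e-02, -6.31534726e-05]), 'ee_pos': array([ 0.15502231, -0.52748934,  0.22995086]), 'eef_rot': array([-3.14056353e+00, -5.58259688e-05,  2.85828805e-01]), 'force': array([-0.29078286, -0.49875148, -0.05038811]), 'moment': array([0.02073576, 0.03314586, 0.02072253]), 'grip_force': 0.0, 'grip_width': 0.09403204719845958}
```

View pics/top0.png

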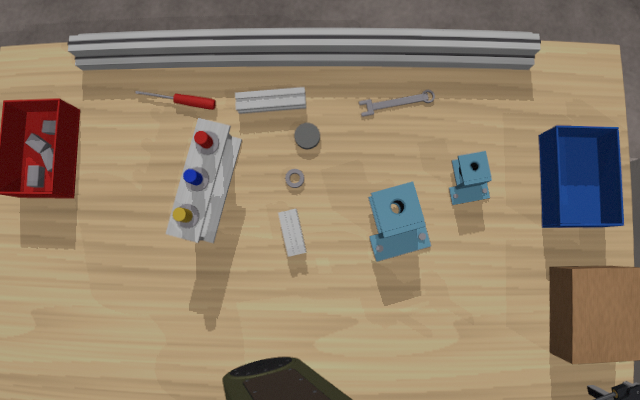

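View pics/side0.png

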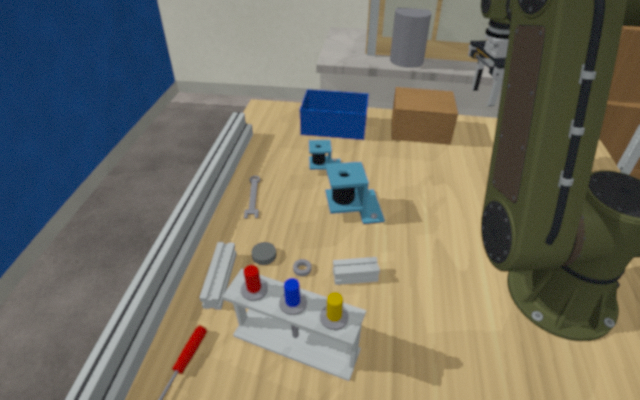

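Two pale blue brackets stand in the top view: the large one has its hole at (397,207) and the small one at (475,167). The larger is the one meant. The pins are red (203,139), blue (193,177) and yellow (182,214); blue is wanted and sits in the middle hole. I'll confirm both in one enlarged crop.

```bash
python3 - <<'E'
from h import *
t=cv2.imread('pics/top0.png');s=cv2.imread('pics/side0.png')
f=lambda i,x,y,w,h,k:cv2.resize(i[y:y+h,x:x+w],None,fx=k,fy=k,interpolation=cv2.INTER_CUBIC)
A=f(t,160,115,90,75*2,4)[:, :]   # 360x600
B=f(t,360,140,145,125,3)  # 435x375
C=f(s,310,130,87,45*1,5)   #435x225
cv2.imwrite('pics/crop.png',np.hstack([A[:600],np.vstack([B,C])]))
ct=dict(np.load('pics/top0.npz'));cs=dict(np.load('pics/side0.npz'))
# blue handle masks
for n,c in(('t',ct),('s',cs)):
    i=c['img'].astype(int); m=((i[...,2]>110)&(i[...,0]<70)&(i[...,1]<90)).astype(np.uint8)
    k,l,st,ce=cv2.connectedComponentsWithStats(m)
    print(n,[(st[j],ce[j].round(1)) for j in range(1,k) if st[j,4]>30])
E
```

```text
t [(array([ 556,  126,   68,  100, 2271], dtype=int32), array([579.5, 193.5])), (array([183, 169,  14,  14, 140], dtype=int32), array([189.7, 175.1]))]
s [(array([ 300,   90,   68,   49, 2646], dtype=int32), array([335. , 114.6])), (array([284, 279,  16,  28, 365], dtype=int32), array([291.8, 292.7]))]
```

View pics/crop.png

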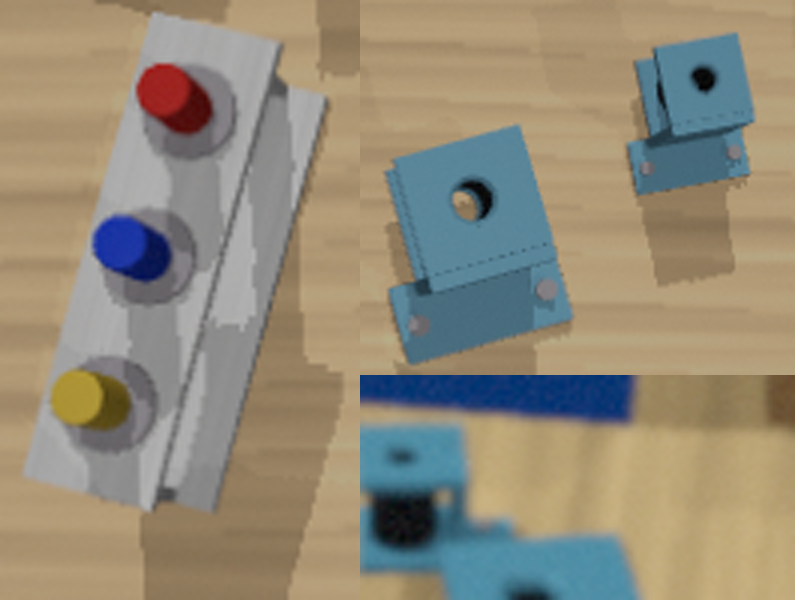

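The crop confirms it: blue pin is the middle one, with its handle top at about (189.5,176.5). The large bracket's hole is at about (397.3,207), clearly larger than the look-alike.

```bash
python3 - <<'E'
from h import *
ct=dict(np.load('pics/top0.npz'));cs=dict(np.load('pics/side0.npz'))
u=lambda x,y:((x+.5)/4-.5+160,(y+.5)/4-.5+115)
v=lambda x,y:((x-360+.5)/3-.5+360,(y+.5)/3-.5+140)
P={}
for n,p in dict(blue=(118,246),red=(163,90),yel=(77,398)).items():
    P[n]=atz(ct,*u(*p),.198);print(n,P[n],proj(cs,P[n]))
d=P['red']-P['yel'];print('row',np.linalg.norm(d),np.degrees(np.arctan2(d[1],d[0])),(P['red']+P['yel'])/2)
h=atz(ct,*v(472,201),.125);print('hole',h,proj(cs,h))
for q in((395,157),(520,125),(555,247)):print(atz(ct,*v(*q),.125))
# side: fine hole & blue top
s=cs['img'][:,:,::-1]
g=cv2.cvtColor(s,cv2.COLOR_BGR2GRAY)
m=((g<70)&(np.indices(g.shape)[0]<184)&(np.indices(g.shape)[0]>166)).astype(np.uint8);m[:,:330]=0;m[:,360:]=0
k,l,st,ce=cv2.connectedComponentsWithStats(m);print('side hole',st[1:],ce[1:],atz(cs,*ce[1],.125))
# blue model vs side mask centre: project handle centre
b=P['blue'];print('handle ctr side',proj(cs,[b[0],b[1],.172]))
g=cv2.cvtColor(ct['img'],cv2.COLOR_RGB2GRAY)[196:220,384:412];print(g[::2,::2])
E
```

```text
blue [0.57617714 0.20026215 0.198     ] (np.float64(293.6244872964568), np.float64(284.06203346225004))
red [0.65326243 0.18107461 0.198     ] (np.float64(252.12271525147008), np.float64(269.8912174760433))
yel [0.50213166 0.21777921 0.198     ] (np.float64(336.20107797224665), np.float64(297.93838973903513))
row 0.15552407097077278 -13.65092420303144 [0.57769705 0.19942691 0.198     ]
hole [ 0.52612803 -0.20945845  0.125     ] (np.float64(345.2776891391252), np.float64(173.65184358904466))
[ 0.55580924 -0.15697106  0.125     ]
[ 0.57853241 -0.24265729  0.125     ]
[ 0.49519812 -0.26599286  0.125     ]
side hole [[340 173   8   4  26]] [[343.73076923 174.42307692]] [ 0.52967718 -0.20571542  0.125     ]
handle ctr side (np.float64(294.2674732116504), np.float64(293.2608202661142))
[[123 123 122 123 124 123 123 122 122 123 123 124 122 123]
 [123 124 124 123 123 123 109 108 121 123 123 123 125 123]
 [123 124 123 123 111  79  46  52  76  96 122 122 122 122]
 [124 123 123 113  76  35  20  10  15  67  98 124 124 123]
 [123 123 123 103 151 139  81  49   8  15  88 121 124 124]
 [125 123 122 111 155 156 133  85  21   7  82 119 123 123]
 [124 124 124 105 139 115 116  95  45  12  83 121 123 123]
 [124 124 124 118 118 122 122 110  45  15 103 122 123 123]
 [124 123 125 124 110 121 123  95  33 102 121 122 124 123]
 [125 123 124 125 124 122 112 112 117 124 123 122 123 123]
 [125 124 122 123 124 124 123 124 125 124 122 123 123 124]
 [125 124 125 123 124 124 124 124 123 124 124 123 124 124]]
```

Emit:
apply_moves(deltas=[[0,2.1,3.6,0.2,0,0,0.13],[0,2.1,3.6,0.2,0,0,0.13],[0,2.1,3.6,0.2,0,0,0.13],[0,2.1,3.6,0.2,0,0,0.13],[0,2.1,3.6,0.2,0,0,0.13],[0,2.1,3.6,0.2,0,0,0.13],[0,2.1,3.6,0.2,0,0,0.13],[0,2.1,3.6,0.2,0,0,0.13],[0,2.1,3.6,0.2,0,0,0.13],[0,2.1,3.6,0.2,0,0,0.13]], grip_force=30)

```text
time_s: 1.1
ee_pos: [0.3655, -0.166, 0.2505]
eef_rot: [3.142, 0.0, 1.591]
force: [1.0, -0.7, -0.2]
grip_width: 0.0938
grip_force: 0.0
```

Emit:
apply_moves(deltas=[[0,2.1,3.6,0.2,0,0,0.13],[0,2.1,3.6,0.2,0,0,0.13],[0,2.1,3.6,0.2,0,0,0.13],[0,2.1,3.6,0.2,0,0,0.13],[0,2.1,3.6,0.2,0,0,0.13],[0,2.1,3.6,0.2,0,0,0.13],[0,2.1,3.6,0.2,0,0,0.13],[0,2.1,3.6,0.2,0,0,0.13],[0,2.1,3.6,0.2,0,0,0.13],[0,2.1,3.6,0.2,0,0,0.13]])

```text
time_s: 2.1
ee_pos: [0.5755, 0.194, 0.2701]
eef_rot: [-3.141, -0.001, 2.891]
force: [0.7, -2.0, 0.6]
grip_width: 0.094
grip_force: 0.0
```

Emit:
apply_moves(deltas=[[0,0,0,0,0,0,0],[0,0,0,0,0,0,0]])

```text
time_s: 2.3
ee_pos: [0.5748, 0.1927, 0.2695]
eef_rot: [-3.141, -0.001, 2.886]
force: [0.5, -1.2, 0.6]
grip_width: 0.094
grip_force: 0.0
```

Emit:
apply_moves(deltas=[[0,0.2,0.7,0,0,0,0.017],[0,0,0,-1.7,0,0,0],[0,0,0,-2.0,0,0,0],[0,0,0,-2.0,0,0,0],[0,0,0,-2.0,0,0,0],[0,0,0,-1.5,0,0,0],[0,0,0,0,0,0,0],[0,0,0,0,0,0,0]])

```text
time_s: 3.1
ee_pos: [0.5773, 0.1991, 0.1792]
eef_rot: [3.141, 0.001, 2.902]
force: [-0.0, -0.3, 0.6]
grip_width: 0.094
grip_force: 0.0
```

```bash
python3 - <<'E'
from h import *
c=shot('side','s1')
cv2.imwrite('pics/s1c.png',cv2.resize(c['img'][200:360,200:400,::-1],None,fx=3.5,fy=3.5,interpolation=cv2.INTER_CUBIC))
print(ctrl.get_obs()['ee_pos'])
E
```

```text
[0.57743993 0.19923929 0.17966839]
```

View pics/s1c.png

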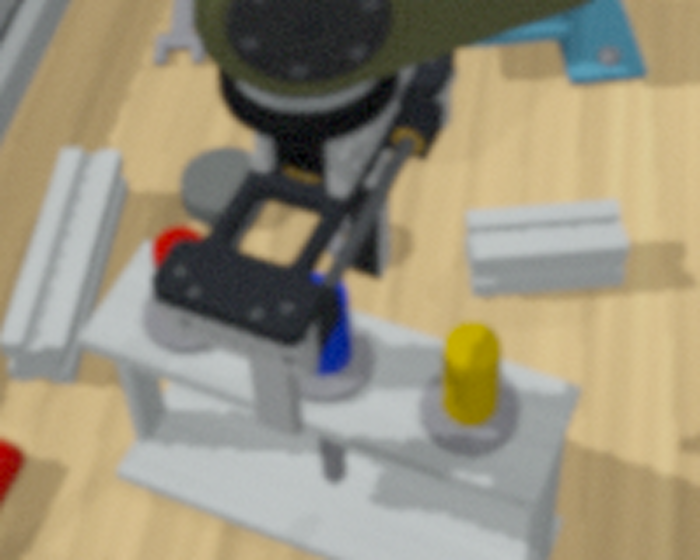

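The fingers straddle the blue handle, at crop (330,330): front finger (275,390), back finger (365,240). The midpoint lands on the handle, so I'm closing.

Emit:
apply_moves(deltas=[[80,0,0,0,0,0,0],[160,0,0,0,0,0,0],[255,0,0,0,0,0,0],[255,0,0,0,0,0,0],[255,0,0,0,0,0,0],[255,0,0,0,0,0,0],[255,0,0,0,0,0,0],[255,0,0,0,0,0,0]], grip_force=40)

```text
time_s: 3.95
ee_pos: [0.5771, 0.1993, 0.1784]
eef_rot: [-3.142, -0.0, 2.903]
force: [0.3, 0.5, -0.5]
grip_width: 0.0336
grip_force: 0.0
```

Emit:
apply_moves(deltas=[[255,0,0,0,0,0,0],[255,0,0,0.5,0,0,0],[255,0,0,0.5,0,0,0],[255,0,0,1,0,0,0],[255,0,0,1,0,0,0]])

```text
time_s: 4.45
ee_pos: [0.5771, 0.1993, 0.2095]
eef_rot: [3.142, 0.0, 2.903]
force: [0.0, 0.1, -3.0]
grip_width: 0.0276
grip_force: 40.0
```

Emit:
apply_moves(deltas=[[255,0,0,2,0,0,0],[255,0,0,2,0,0,0],[255,0,0,2,0,0,0],[255,0,0,2,0,0,0],[255,0,0,2,0,0,0],[255,0,0,2,0,0,0],[255,0,0,0,0,0,0],[255,0,0,0,0,0,0]])

```text
time_s: 5.25
ee_pos: [0.577, 0.1993, 0.3283]
eef_rot: [3.141, 0.0, 2.903]
force: [-0.1, 0.3, -2.7]
grip_width: 0.0273
grip_force: 40.0
```

Emit:
apply_moves(deltas=[[255,-0.2,-1.5,0,0,0,0],[255,-0.4,-3,0,0,0,0],[255,-0.4,-3,0,0,0,0],[255,-0.4,-3,0,0,0,0],[255,-0.4,-3,0,0,0,0],[255,-0.4,-3,0,0,0,0],[255,-0.4,-3,0,0,0,0],[255,-0.4,-3,0,0,0,0],[255,-0.4,-3,0,0,0,0],[255,-0.4,-3,0,0,0,0]])

```text
time_s: 6.25
ee_pos: [0.538, -0.0875, 0.3275]
eef_rot: [-3.141, -0.001, 2.902]
force: [-0.1, -0.9, -2.5]
grip_width: 0.0274
grip_force: 40.0
```

Emit:
apply_moves(deltas=[[255,-0.4,-3,0,0,0,0],[255,-0.4,-3,0,0,0,0],[255,-0.3,-2.5,0,0,0,0],[255,-0.2,-2,0,0,0,0],[255,0,-1,0,0,0,0],[255,0,0,0,0,0,0],[255,0,0,0,0,0,0]])

```text
time_s: 6.95
ee_pos: [0.5259, -0.2003, 0.3281]
eef_rot: [3.141, -0.001, 2.903]
force: [0.7, -0.1, -2.2]
grip_width: 0.0272
grip_force: 40.0
```

```bash
python3 - <<'E'
from h import *
c=shot('side','s2');o=ctrl.get_obs();p=o['ee_pos'];print(p,o['eef_rot'],o['force'],o['moment'],o['grip_width'])
print('pred tip',proj(c,p-[0,0,.155]),'collar',proj(c,p-[0,0,.04]))
x,y=280,60
cv2.imwrite('pics/s2c.png',cv2.resize(c['img'][y:y+150,x:x+130,::-1],None,fx=4,fy=4,interpolation=cv2.INTER_CUBIC))
E
```

```text
[ 0.52606175 -0.19997317  0.32828464] [ 3.14138023e+00 -2.63552713e-04  2.90337874e+00] [-0.00876258  0.32198524 -2.66996921] [ 0.0447186  -0.16810654 -0.00466791] 0.02795929673720807
pred tip (np.float64(345.7669832978161), np.float64(160.2491202463134)) collar (np.float64(347.9448267501731), np.float64(118.62926325458604))
```

View pics/s2c.png

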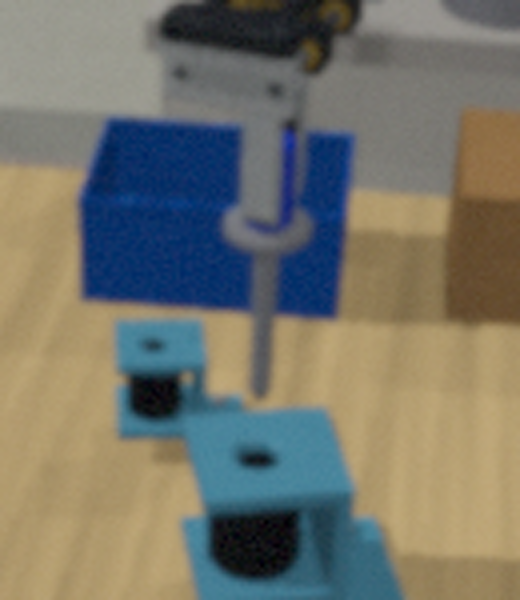

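The tip at crop (260,395), full (344.6,158.4), is within 2 px of its predicted place, so the pin is upright and well held. The hole is at (343.8,174.2). Next I bring the tip close above the plate and compare again.

Emit:
apply_moves(deltas=[[255,0,-0.5,0,0,0,0],[255,0,-0.4,-1,0,0,0],[255,0,0,-1.5,0,0,0],[255,0,0,-1,0,0,0],[255,0,0,-0.4,0,0,0],[255,0,0,0,0,0,0],[255,0,0,0,0,0,0]])

```text
time_s: 7.7
ee_pos: [0.5262, -0.2097, 0.2899]
eef_rot: [-3.141, 0.001, 2.903]
force: [-0.1, -0.0, -1.8]
grip_width: 0.0276
grip_force: 40.0
```

```bash
python3 - <<'E'
from h import *
c=shot('side','s3');o=ctrl.get_obs();p=o['ee_pos'];print(p,o['force'])
print('pred tip',proj(c,p-[0,0,.155]),'collar',proj(c,p-[0,0,.04]))
x,y=320,100
a=c['img'][y:y+90,x:x+60,::-1]; b=np.load('pics/side0.npz')['img'][y:y+90,x:x+60,::-1]
cv2.imwrite('pics/s3c.png',np.hstack([cv2.resize(i,None,fx=6,fy=6,interpolation=cv2.INTER_CUBIC) for i in(a,b)]))
# plate corners predicted in side from top measurement
for q in((.5558,-.157,.125),(.5785,-.2427,.125),(.4952,-.266,.125)):print(((np.array(proj(c,q))-[x,y]+.5)*6).round(0))
th=np.linspace(0,6.28,8,endpoint=False)
E
```

```text
[ 0.52621869 -0.20971159  0.29002987] [ 0.38850341  0.00976422 -2.67377894]
pred tip (np.float64(345.42108499790595), np.float64(170.4157902878673)) collar (np.float64(347.50968797692474), np.float64(130.96803745442818))
[ 69. 516.]
[ 42. 388.]
[238. 373.]
```

View pics/s3c.png

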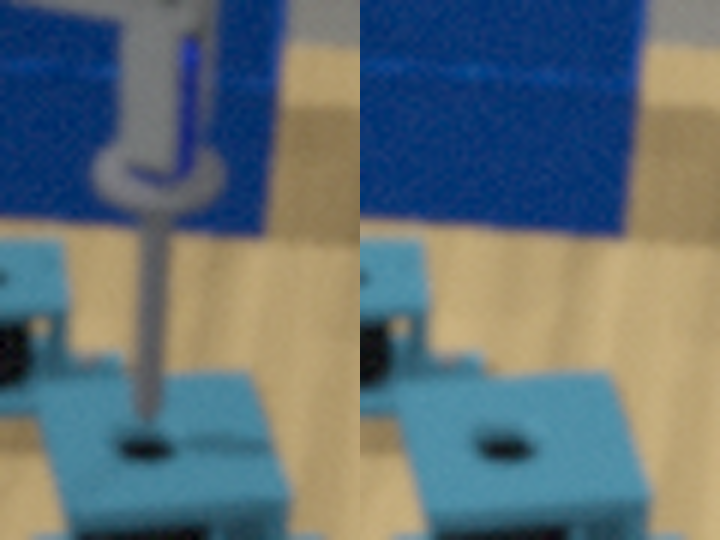

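The tip at crop (148,421), about 10 mm above the plate, sits over the hole at crop (146,446), with the drop to plate height accounting for the difference. Alignment is within about 2 mm against 7 mm clearance, so I lower it.

Emit:
apply_moves(deltas=[[255,0,0.1,-0.5,0,0,0],[255,0,0,-1,0,0,0],[255,0,0,-1,0,0,0],[255,0,0,-0.5,0,0,0],[255,0,0,0,0,0,0]])

```text
time_s: 8.25
ee_pos: [0.5258, -0.2086, 0.2583]
eef_rot: [3.141, -0.002, 2.903]
force: [0.4, 0.5, -1.9]
grip_width: 0.0277
grip_force: 40.0
```

```bash
python3 - <<'E'
from h import *
c=shot('side','s4');o=ctrl.get_obs();p=o['ee_pos'];print(p,o['force'],o['moment'])
x,y=320,110
cv2.imwrite('pics/s4c.png',cv2.resize(c['img'][y:y+90,x:x+60,::-1],None,fx=6,fy=6,interpolation=cv2.INTER_CUBIC))
E
```

```text
[ 0.52597887 -0.20865875  0.25906245] [-0.28606072 -0.37145127 -2.88961514] [ 0.03477306 -0.0952282   0.00801296]
```

View pics/s4c.png

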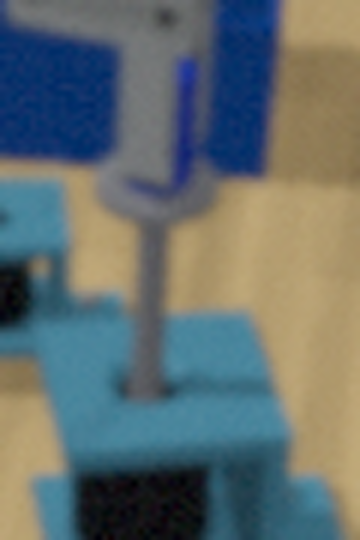

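The shaft (crop x 131–168, ending at y≈398) is inside the hole (x 118–175), with no extra force. Continuing down.

Emit:
apply_moves(deltas=[[255,0,0,-1,0,0,0],[255,0,0,-1,0,0,0],[255,0,0,-1,0,0,0],[255,0,0,0,0,0,0]])

```text
time_s: 8.7
ee_pos: [0.5255, -0.2085, 0.2275]
eef_rot: [3.141, -0.003, 2.903]
force: [-0.7, -0.1, -2.3]
grip_width: 0.0275
grip_force: 40.0
```

Emit:
apply_moves(deltas=[[255,0,0,-1,0,0,0],[255,0,0,-1,0,0,0],[255,0,0,-1,0,0,0],[255,0,0,-1,0,0,0],[255,0,0,-1,0,0,0],[255,0,0,0,0,0,0]])

```text
time_s: 9.3
ee_pos: [0.5255, -0.2084, 0.1777]
eef_rot: [3.141, -0.002, 2.903]
force: [0.0, -0.0, -1.3]
grip_width: 0.0276
grip_force: 40.0
```

Emit:
apply_moves(deltas=[[255,0,0,-0.4,0,0,0],[255,0,0,-0.3,0,0,0],[255,0,0,-0.2,0,0,0],[255,0,0,-0.2,0,0,0],[255,0,0,0,0,0,0],[255,0,0,0,0,0,0]])

```text
time_s: 9.9
ee_pos: [0.5261, -0.2087, 0.1685]
eef_rot: [3.142, 0.0, 2.903]
force: [0.5, 0.8, -2.2]
grip_width: 0.0273
grip_force: 40.0
```

Now the last few mm, until contact.

Emit:
apply_moves(deltas=[[255,0,0,-0.1,0,0,0],[255,0,0,-0.1,0,0,0],[255,0,0,0,0,0,0],[255,0,0,0,0,0,0]])

```text
time_s: 10.3
ee_pos: [0.526, -0.2087, 0.1664]
eef_rot: [3.142, -0.0, 2.903]
force: [-0.7, 0.4, -2.1]
grip_width: 0.0275
grip_force: 40.0
```

Emit:
apply_moves(deltas=[[255,0,0,-0.1,0,0,0],[255,0,0,-0.05,0,0,0],[255,0,0,0,0,0,0],[255,0,0,0,0,0,0]])

```text
time_s: 10.7
ee_pos: [0.5261, -0.2087, 0.165]
eef_rot: [-3.142, 0.0, 2.903]
force: [0.1, -0.5, -2.1]
grip_width: 0.0276
grip_force: 40.0
```

Emit:
apply_moves(deltas=[[255,0,0,-0.1,0,0,0],[255,0,0,0,0,0,0],[255,0,0,0,0,0,0]])

```text
time_s: 11.0
ee_pos: [0.526, -0.2087, 0.1639]
eef_rot: [-3.142, -0.0, 2.903]
force: [-0.8, 0.2, -1.4]
grip_width: 0.0277
grip_force: 40.0
```

Emit:
apply_moves(deltas=[[255,0,0,-0.1,0,0,0],[255,0,0,0,0,0,0],[255,0,0,0,0,0,0]])

```text
time_s: 11.3
ee_pos: [0.5261, -0.2087, 0.1634]
eef_rot: [-3.141, 0.001, 2.903]
force: [-2.1, 0.8, 5.2]
grip_width: 0.0273
grip_force: 40.0
```

Contact at the expected height (the force changed by about 7.5 N). Releasing and withdrawing straight up.

Emit:
apply_moves(deltas=[[200,0,0,0,0,0,0],[170,0,0,0,0,0,0],[100,0,0,0,0,0,0],[0,0,0,0,0,0,0],[0,0,0,0,0,0,0],[0,0,0,0,0,0,0],[0,0,0,0,0,0,0],[0,0,0,0,0,0,0]])

```text
time_s: 12.1
ee_pos: [0.5261, -0.2087, 0.1629]
eef_rot: [3.142, 0.0, 2.903]
force: [0.2, 0.6, 0.9]
grip_width: 0.0757
grip_force: 0.0
```

Emit:
apply_moves(deltas=[[0,0,0,1,0,0,0],[0,0,0,2,0,0,0],[0,0,0,3,0,0,0],[0,0,0,3,0,0,0],[0,0,0,3,0,0,0],[0,0,0,2,0,0,0],[0,0,0,0,0,0,0],[0,0,0,0,0,0,0]])

```text
time_s: 12.9
ee_pos: [0.5259, -0.2086, 0.3027]
eef_rot: [-3.142, 0.0, 2.903]
force: [-1.2, 0.7, -0.7]
grip_width: 0.0937
grip_force: 0.0
```

```bash
python3 - <<'E'
from h import *
c=shot('side','s5');o=ctrl.get_obs();print(o['time_s'],o['ee_pos'],o['force'],o['grip_width'],proj(c,[.526,-.209,.125]),proj(c,[.526,-.209,.01]))
x,y=310,90
cv2.imwrite('pics/s5c.png',cv2.resize(c['img'][y:y+140,x:x+100,::-1],None,fx=4.2,fy=4.2,interpolation=cv2.INTER_CUBIC))
E
```

```text
12.95 [ 0.52577604 -0.20857568  0.30196375] [ 0.0200907   0.2817387  -0.00845714] 0.09366763893740633 (np.float64(345.3105320085324), np.float64(173.76619819142945)) (np.float64(343.49405976952687), np.float64(207.45016588185982))
```

View pics/s5c.png

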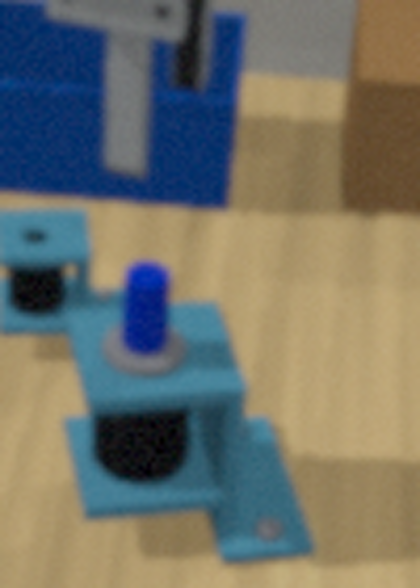

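The pin stands upright in the large bracket, with its handle at crop (147,308) and its collar flat on the top plate at (145,350). The open gripper is well clear.

```bash
python3 -c "
from station import ctrl
print(ctrl.hand_in())"
```

```text
the job is handed in; nothing more can be done
None
```

The blue-handled axle pin is fully home in the larger pale blue bracket, upright with its collar on the top plate; I let go, withdrew the gripper clear and handed the job in at about 13 s.

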